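# Hold the bench key switch in its run position

## Task

Take the red-headed key out of the wooden key stand and push it fully home into the grey hold-to-run key switch, until its collar sits on the steel keyway block; the lock pins are sticky, so wiggle it a little if it catches. Then turn the key a quarter turn clockwise to the stop. The switch springs back, so finish while still gripping the key and holding it turned; leave the blue key in the stand and leave the things around the work where they are.

Things in the scene. Friction and masses are not known exactly. Their poses are not given: they have to be found in the camera images.
- red_key_bow (a point): Centre of the red key's head, an upright flat plate 10 mm thick (x), 42 mm wide (y), 36 mm tall (z, up the key). Pinch it across x. A half turn about z makes no difference. The key weighs about 60 g and stands upright in the stand; lifted straight up 35 mm it is clear. The underside of its collar is 32 mm below this point.
- red_key_collar (a point): On the red key's axis at the underside of its steel collar (18 mm across, 5 mm thick); axes as red_key_bow. Below it a round 6 mm stem, then a flat bit 6 mm thick (x), 20 mm wide (y), from 19 to 31 mm below this point, lower edge rounded. When the key is home this point lies at keyway.
- blue_key_bow (a point): Centre of the head of the blue key, same size, for another machine: it stays in the stand. Red and blue may be in either slot, 64 mm apart along their y axes.
- key_stand: Fixed wooden block 44 (x) x 120 (y) mm, 45 mm tall, origin at the centre of its underside. Two slots 8 x 22 mm, 38 mm deep, 32 mm either side of its middle along y; a key stands loosely in each, collar resting on top, head's width along the stand's y.
- key_switch: Fixed grey housing 100 (x) x 90 (y) mm, 60 mm tall, origin at the centre of its underside; in the middle of its top a steel keyway block 46 x 46 mm, 16 mm tall, ringed by a black disc whose red pointer turns with the lock: from the white mark at +x (rest) to the green mark at -y (turned). A black stub sticks out 12 mm at +x.
- keyway (a point): Centre of the keyhole's mouth, on top of the steel block, 76 mm above the bench; axes as key_switch. Slot 21.6 mm along x, 7.6 mm along y, with 2 mm chamfer: the key's y goes along keyway x, either way round. The key sinks straight down 31 mm until the collar sits on the block; only within 2 mm of that can it turn, and once turned it is held in.
- pins (a point): Point on the keyway's axis 8 mm below its mouth, between two sticky spring pins at 5 and 11 mm depth that stick out 2.2 mm from the slot's long walls, on opposite sides near opposite ends. A dead straight push needs 18 to 28 N to pass them; while rocking the key about 1 mm along the slot or 0.04 rad in yaw, 5 to 12 N is enough.
- plug (a joint): Angle of the lock cylinder turned by the key's bit: 0 at rest, growing clockwise seen from above to 1.57 rad at its stop (a quarter turn). A spring returns it (0.03 N m at rest, 0.11 N m at the stop). The bit has about 0.06 rad of play, so turn the key a little past a quarter, until it meets the stop.
- tape_measure: Yellow tape measure 38 x 97 x 66 mm tall, bystander, origin at the centre of its underside.
- sanding_block: Cork sanding block 64 x 113 x 32 mm, bystander, origin at the centre of its underside.
- block_0: Wooden offcut block 45 x 75 x 38 mm, bystander, origin at the centre of its underside.

How it is judged:
By the outcome, as a careful person would: the job done as asked, in the order asked, and still so for the second after the job is handed in, while the arm keeps its last pose, push and grip.
It also fails if it takes over 45 s, if anything falls off the work surface, if the arm or the gripper's body presses on something with over 40 N, if the wrist force passes 120 N, or if a joint passes its speed limit or range.

## Robot

A 6-joint arm with a two-finger parallel gripper is mounted at the origin on the work surface; the furniture and walls round the work are solid. World frame = base frame: x ahead of the robot, y to its left, z up, the work surface at z = 0. Lengths are in mm, angles in rad, forces in N, time in s.
With the tool pointing down it reaches from about 300 to 775 mm from the base axis. Payload 14.6 kg.
Tool frame: the origin (TCP) lies midway between the tips of the shut fingers; the grasp point (between the pads) lies 19 mm behind it; z points along the fingers, y is the direction in which the jaws open and shut (so a half turn about z gives the same grasp; the last joint's range is limited). The gripper opens to 94 mm and grips with 3 to 60 N. Pads are 16 mm wide; open, the fingers measure 119 mm over their backs; the gripper's body (75 mm by 177 mm) begins 78 mm behind the grasp point.
Start: joints at [1.056, 0.3, 1.521, -0, 1.321, -0.067], TCP at [238.137, 495.762, 205.446] pointing down, gripper open.
Joint ranges: [-3.03, 3.03], [-0.79, 2.21], [0.23, 2.52], [-1.04, 4.18], [0, 3.07], [-2.55, 2.55]. Speed limits (rad/s): [2.22, 2.22, 2.57, 3.14, 3.14, 3.14].

## Interface

Orientations are given as [roll, pitch, yaw] about the fixed x, y, z axes, in that order (R = Rz(yaw) Ry(pitch) Rx(roll)).
In Python, from cell import manip gives the robot as it stands.
- The arm moves only by the tool play_rows, never from a script. Its argument "commands" is a list of rows, each an object of numbers: "x", "y", "z": the shift along the tool's x, y, z in m; "wx", "wy", "wz": the turn, a rotation vector about the tool's x, y, z in degrees; "grip": the opening, from 0 (shut) to 1 (fully open). In form: [{"x": .., "y": .., "z": .., "wx": .., "wy": .., "wz": .., "grip": ..}, ...]. A call has 1 to 20 rows; each row shifts and turns the commanded pose from where the row before left it, along the tool's axes as they then stand; what a row does not reach is not made up. A row lasts 1/8 s, in which the tool goes at most 62.5 mm and 10.7 degrees, less where a joint would pass 70% of its speed; a pose out of reach is approached as far as the arm can. A call is refused whole if a number of a shift passes 0.0625 or a number of a turn 10.7, either way. A call with a gripper value outside its range is refused whole. The fingers move at their own pace and stop on an object; "squeeze" is the grip in N (left out, the last holds). Time passes only in rows, so rows that do not move let the fingers close. It gives the time, the measured TCP pose, the force and the opening at its end, in the units of the state.
- manip.read_state(): the state, without advancing time (a new reading comes with each control period).
- manip.camera(name): name is "scene" or "top" or "wrist"; returns (picture, depth): 420x560x3 uint8, red, green, blue; 420x560 float32, mm along the optical axis (not along the pixel's ray), 0 where there is no reading.
- manip.camera_info(name): a dict with "intrinsics" (3x3 intrinsics, pixels), "camera_from_world" (4x4, takes a point from world to camera coordinates); the wrist camera has in their place "tool_from_camera" (4x4, takes a point from camera to tool coordinates, whose origin is the TCP and whose axes are the flange's). Camera axes: x right, y up, looking along -z (the intrinsics and any distortion apply to the point x, -y, -z); pixel columns grow to the right and rows downward; lengths in mm; the calibration is good to about 2 mm. A picture is of the moment at which its call begins: read the wrist's pose just before it. camera_info takes no time and is no camera call.
- manip.sign_off(): hands the job in, once; it reports no verdict.
The state is a dict: "clock": time; "joints": joint angles; "qd": joint speeds; "effort": joint torques, N m; "eef_pos": TCP position; "eef_rot": TCP orientation; "wrist_force": force on the tool from outside, world axes, zero at the start; "moment": the same for the moment, N m; "finger_gap": finger opening in mm.
Only numpy, scipy, OpenCV 4.12 (cv2) and the standard library are available. Lean on these libraries where they do the work, as an engineer would, in place of code of your own. Each camera call takes 0.05 s, during which the arm holds its last target.

## Working session

There is one attempt and no reset: what is moved stays moved. The work goes in short steps, Python scripts to look and compute and a tool call to move; the robot and the scene stay as the last step left them, time stands still between calls to the robot, and variables do not carry over. Pictures are saved under pics/ and viewed, and the job is handed in when it is done.

Besides the shell and the picture viewer there is one more tool, called after "Emit:" in YAML: its name, and indented under it one key for each argument. play_rows: Moves the arm, as the interface text tells. Its arguments: {"type":"object","properties":{"commands":{"type":"array"},"squeeze":{"type":"number"}},"required":["commands"]}

```bash
ls; mkdir -p pics
python3 - <<'E'
from cell import manip
import cv2,numpy as np
np.set_printoptions(suppress=True,precision=4)
print(manip.read_state())
for n in ("scene","top","wrist"):
    p,d=manip.camera(n)
    cv2.imwrite(f"pics/{n}0.png",cv2.cvtColor(p,cv2.COLOR_RGB2BGR)); np.save(f"pics/{n}0.npy",d)
    print(n,manip.camera_info(n))
E
```

```text
pics
{'clock': 0.0, 'joints': array([ 1.0564,  0.3005,  1.5216, -0.    ,  1.3207, -0.0666]), 'qd': array([ 0.0019,  0.0005, -0.0009,  0.0018, -0.0021,  0.0009]), 'effort': array([  0.0006, -53.1782, -35.2764,   0.0709,   0.024 ,  -0.0001]), 'eef_pos': array([238.0349, 495.5174, 204.8813]), 'eef_rot': array([-3.1404, -0.0001,  2.6937]), 'wrist_force': array([0.3566, 0.5392, 0.62  ]), 'moment': array([-0.0058, -0.0961, -0.0035]), 'finger_gap': 93.9789448242623}
scene {'intrinsics': array([[436.8478,   0.    , 275.2486],
       [  0.    , 436.8478, 207.4427],
       [  0.    ,   0.    ,   1.    ]]), 'camera_from_world': array([[   0.6971,   -0.7167,    0.0191, -339.3173],
       [   0.3222,    0.337 ,    0.8846, -217.8095],
       [  -0.6405,   -0.6105,    0.4659, -689.9841],
       [   0.    ,    0.    ,    0.    ,    1.    ]])}
top {'intrinsics': array([[430.1956,   0.    , 277.6974],
       [  0.    , 430.1956, 210.5975],
       [  0.    ,   0.    ,   1.    ]]), 'camera_from_world': array([[  -0.0166,   -0.9998,   -0.0076,  -14.771 ],
       [   0.9909,   -0.0174,    0.1333, -518.3241],
       [  -0.1334,   -0.0053,    0.991 , -850.3144],
       [   0.    ,    0.    ,    0.    ,    1.    ]])}
wrist {'intrinsics': array([[346.2374,   0.    , 275.6263],
       [  0.    , 346.2374, 208.47  ],
       [  0.    ,   0.    ,   1.    ]]), 'tool_from_camera': array([[   0.001 ,    0.9611,    0.2762,   81.3218],
       [   1.    ,   -0.001 ,   -0.0004,   -0.6886],
       [  -0.0001,    0.2762,   -0.9611, -179.5232],
       [   0.    ,    0.    ,    0.    ,    1.    ]])}
```

View pics/scene0.png

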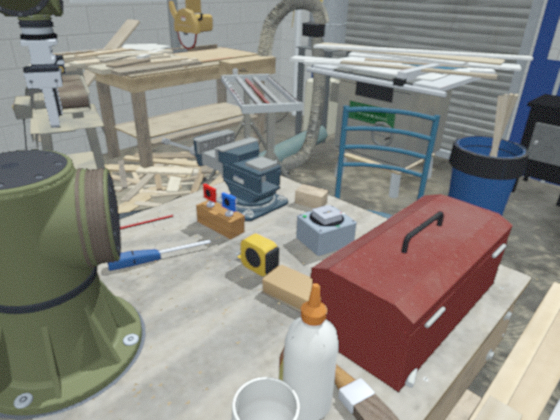

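View pics/top0.png

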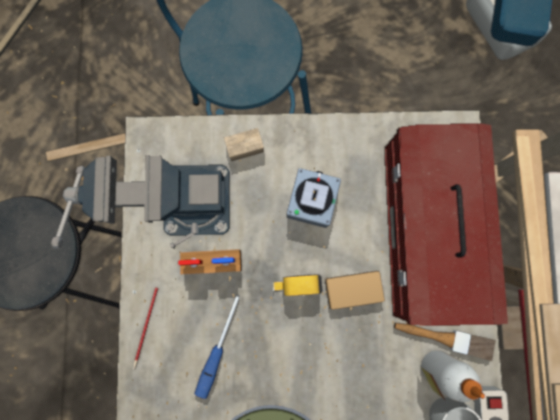

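View pics/wrist0.png

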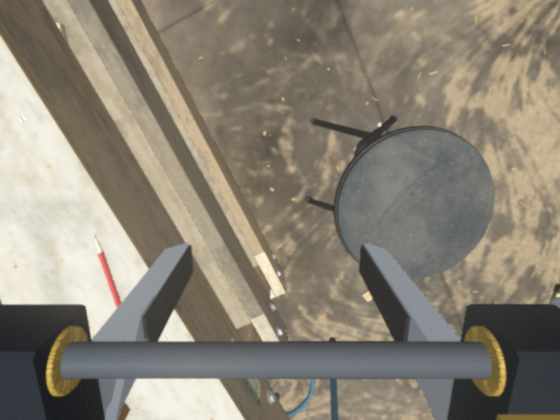

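```bash
cat > h.py <<'E'
from cell import manip
import cv2,numpy as np
np.set_printoptions(suppress=True,precision=3)
from scipy.spatial.transform import Rotation as Ro
def world_T_cam(n,st=None):
    i=manip.camera_info(n)
    if n!='wrist': return np.linalg.inv(i['camera_from_world']),i['intrinsics']
    T=np.eye(4);T[:3,:3]=Ro.from_euler('xyz',st['eef_rot']).as_matrix();T[:3,3]=st['eef_pos']
    return T@i['tool_from_camera'],i['intrinsics']
def ray(n,u,v,st=None):
    T,K=world_T_cam(n,st)
    d=np.array([(u-K[0,2])/K[0,0],-(v-K[1,2])/K[1,1],-1])
    return T[:3,3],T[:3,:3]@d
def onplane(n,u,v,z,st=None):
    o,d=ray(n,u,v,st); return o+d*(z-o[2])/d[2]
def cloud(n,D,st=None):
    T,K=world_T_cam(n,st); v,u=np.mgrid[:D.shape[0],:D.shape[1]]
    P=np.stack([(u-K[0,2])/K[0,0]*D,-(v-K[1,2])/K[1,1]*D,-D],-1)
    W=P@T[:3,:3].T+T[:3,3]; W[D==0]=np.nan; return W
E
python3 - <<'E'
from h import *
p=cv2.imread('pics/top0.png')
c=p[100:320,130:400]
cv2.imwrite('pics/topz.png',cv2.resize(c,None,fx=2.9,fy=2.7,interpolation=cv2.INTER_CUBIC))
W=cloud('top',np.load('pics/top0.npy'))
for uv in [(190,262),(223,261),(205,270),(300,185),(315,196),(203,190),(165,190),(240,145),(183,262),(300,285),(355,290),(450,200),(130,190),(105,185)]: print(uv,W[uv[1],uv[0]])
r=W[110:290,80:240].reshape(-1,3); print(np.nanmax(r[:,2]))
E
```

```text
(190, 262) [414.877 143.364  94.436]
(223, 261) [415.732  81.103  93.366]
(205, 270) [399.4   123.745  43.954]
(300, 185) [565.501 -69.44   61.424]
(315, 196) [542.772 -99.034  60.183]
(203, 190) [546.415 113.661 127.699]
(165, 190) [543.686 178.471 148.903]
(240, 145) [658.346  53.247  35.094]
(183, 262) [415.121 156.9    93.157]
(300, 285) [367.585 -64.565  66.583]
(355, 290) [ 354.6   -176.188   32.954]
(450, 200) [ 517.05  -334.772  144.13 ]
(130, 190) [553.893 258.686 101.163]
(105, 185) [554.487 286.694 150.596]
155.42475260572496
```

View pics/topz.png

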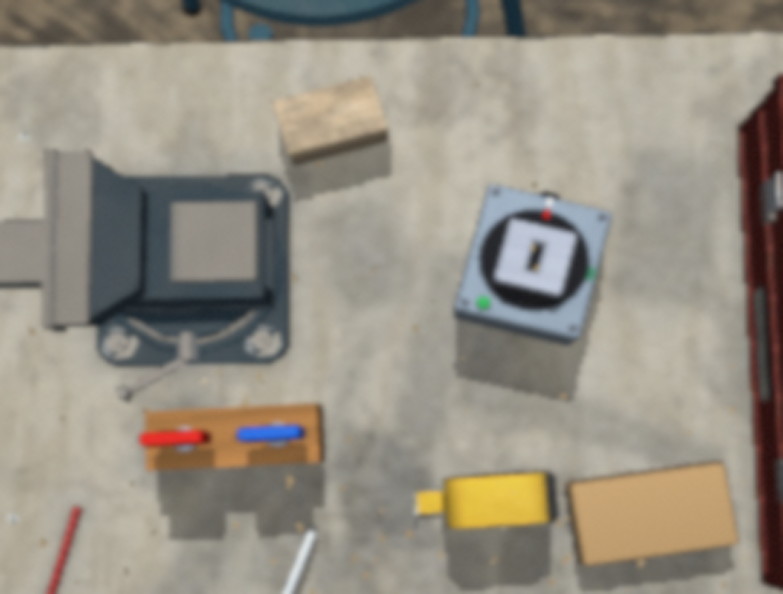

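```bash
cat >> h.py <<'E'
def rect(n,p,mask,z,st=None):
    m=mask.astype(np.uint8); k,l,s,c=cv2.connectedComponentsWithStats(m)
    i=1+np.argmax(s[1:,4]); v,u=np.nonzero(l==i)
    o,_=ray(n,0,0,st)
    P=np.array([onplane(n,a,b,z,st)[:2] for a,b in zip(u,v)],np.float32)
    r=cv2.minAreaRect(P); return dict(mean=P.mean(0),rect=r,n=len(u),px=(u.mean(),v.mean()))
E
python3 - <<'E'
from h import *
p=cv2.imread('pics/top0.png').astype(int); b,g,r=p[...,0],p[...,1],p[...,2]
win=np.zeros(b.shape,bool); win[240:290,160:260]=1
print('red',rect('top',p,win&(r>150)&(g<60),95))
print('blue',rect('top',p,win&(b>140)&(r<100),95))
hsv=cv2.cvtColor(cv2.imread('pics/top0.png'),cv2.COLOR_BGR2HSV).astype(int)
win[:]=0;win[175:215,295:335]=1
print('steel',rect('top',p,win&(b>175)&(hsv[...,1]<40),76))
W=cloud('top',np.load('pics/top0.npy'))
win[:]=0;win[155:240,270:350]=1
m=win&(W[...,2]>50)&(W[...,2]<85)
q=W[m][:,:2].astype(np.float32);print('housing',cv2.minAreaRect(q))
win[:]=0;win[230:290,160:260]=1
m=win&(W[...,2]>38)&(W[...,2]<52)
q=W[m][:,:2].astype(np.float32);print('stand',cv2.minAreaRect(q))
m=win&(W[...,2]>85)
q=W[m][:,:2];
for s in (q[:,1]>112,q[:,1]<=112):
    a=q[s];print('key',a.mean(0),np.median(a,0),cv2.minAreaRect(a.astype(np.float32)))
# keyhole dark
for uv in [(292,205),(334,173)]: print(onplane('top',*uv,62))
# stub / pointer at approx
print('pointer',onplane('top',130+547/2.9,100+213/2.7,62),'green',onplane('top',130+590/2.9,100+272/2.7,62),'hole',onplane('top',130+536/2.9,100+257/2.7,76))
E
```

```text
red {'mean': array([414.612, 144.875], dtype=float32), 'rect': ((414.88507080078125, 144.22268676757812), (35.98884582519531, 7.500552177429199), 89.0457992553711), 'n': 73, 'px': (np.float64(189.13698630136986), np.float64(262.1506849315069))}
blue {'mean': array([417.427,  81.428], dtype=float32), 'rect': ((417.59454345703125, 81.83363342285156), (39.69282913208008, 7.5054826736450195), 89.0438232421875), 'n': 94, 'px': (np.float64(222.7127659574468), np.float64(260.0851063829787))}
steel {'mean': array([542.925, -96.311], dtype=float32), 'rect': ((543.0865478515625, -96.29012298583984), (44.29988098144531, 44.640377044677734), 74.64521026611328), 'n': 440, 'px': (np.float64(314.24545454545455), np.float64(194.62045454545455))}
housing ((543.2601928710938, -95.98878479003906), (89.94512939453125, 100.52346801757812), 74.42919921875)
stand ((424.40594482421875, 125.62425994873047), (141.58778381347656, 62.18362808227539), 88.80774688720703)
key [415.635 145.232] [415.174 144.985] ((415.9472351074219, 146.2218475341797), (41.20444107055664, 9.538554191589355), 89.07971954345703)
key [417.797  82.139] [417.749  81.16 ] ((417.89935302734375, 83.02430725097656), (10.540138244628906, 41.80988311767578), 3.4305419921875)
[525.083 -52.499  62.   ]
[ 588.737 -138.452   62.   ]
pointer [ 577.213 -107.141   62.   ] green [ 532.215 -135.428   62.   ] hole [541.749 -97.426  76.   ]
```

```bash
cat >> h.py <<'E'
def rows(tgt,yaw,n,p=None,y0=None):
    st=manip.read_state()
    R=Ro.from_euler('xyz',st['eef_rot']).as_matrix()
    p=st['eef_pos'] if p is None else np.array(p,float)
    y0=np.arctan2(R[1,0],R[0,0]) if y0 is None else y0
    dy=yaw-y0
    for i in range(n):
        a=y0+dy*i/n; d=(np.array(tgt)-p)/n
        x=np.array([np.cos(a),np.sin(a),0]);y=np.array([np.sin(a),-np.cos(a),0])
        print('{"x":%.4f,"y":%.4f,"z":%.4f,"wz":%.2f},'%(d@x/1e3,d@y/1e3,-d[2]/1e3,-np.degrees(dy)/n))
E
python3 -c "
from h import *
rows([415,145,200],np.radians(92),10)"
```

```text
{"x":-0.0311,"y":-0.0239,"z":0.0005,"wz":6.23},
{"x":-0.0335,"y":-0.0204,"z":0.0005,"wz":6.23},
{"x":-0.0356,"y":-0.0167,"z":0.0005,"wz":6.23},
{"x":-0.0372,"y":-0.0127,"z":0.0005,"wz":6.23},
{"x":-0.0383,"y":-0.0086,"z":0.0005,"wz":6.23},
{"x":-0.0390,"y":-0.0044,"z":0.0005,"wz":6.23},
{"x":-0.0393,"y":-0.0001,"z":0.0005,"wz":6.23},
{"x":-0.0391,"y":0.0042,"z":0.0005,"wz":6.23},
{"x":-0.0384,"y":0.0084,"z":0.0005,"wz":6.23},
{"x":-0.0372,"y":0.0125,"z":0.0005,"wz":6.23},
```

Emit:
play_rows:
  commands:
    - {"x": -0.0311, "y": -0.0239, "z": 0.0005, "wz": 6.23}
    - {"x": -0.0335, "y": -0.0204, "z": 0.0005, "wz": 6.23}
    - {"x": -0.0356, "y": -0.0167, "z": 0.0005, "wz": 6.23}
    - {"x": -0.0372, "y": -0.0127, "z": 0.0005, "wz": 6.23}
    - {"x": -0.0383, "y": -0.0086, "z": 0.0005, "wz": 6.23}
    - {"x": -0.039, "y": -0.0044, "z": 0.0005, "wz": 6.23}
    - {"x": -0.0393, "y": -0.0001, "z": 0.0005, "wz": 6.23}
    - {"x": -0.0391, "y": 0.0042, "z": 0.0005, "wz": 6.23}
    - {"x": -0.0384, "y": 0.0084, "z": 0.0005, "wz": 6.23}
    - {"x": -0.0372, "y": 0.0125, "z": 0.0005, "wz": 6.23}
    - {"z": 0}

```text
$.commands[0]: bad value
```

Run:
```python
from h import *
st=manip.read_state(); p,D=manip.camera('wrist')
print(st['eef_pos'],st['eef_rot'],st['clock'],st['joints'],np.abs(st['qd']).max())
bgr=cv2.cvtColor(p,cv2.COLOR_RGB2BGR);cv2.imwrite('pics/w1.png',bgr);np.save('pics/w1.npy',D)
p=p.astype(int); r,g,b=p[...,0],p[...,1],p[...,2]
for z in (95,):
  print('red',rect('wrist',p,(r>130)&(g<60)&(b<60),z,st)); print('blue',rect('wrist',p,(b>110)&(r<70)&(g<110),z,st))
W=cloud('wrist',D,st); m=(W[...,2]>86)&(W[...,2]<100)
m&=(r>g+60)|(b>r+50)
q=W[m]; 
for s in (q[:,1]>112,q[:,1]<=112): print('key',s.sum(),q[s].mean(0),cv2.minAreaRect(q[s][:,:2].astype(np.float32)))
```

```text
[238.046 495.607 205.027] [-3.141 -0.     2.694] 0.15 [ 1.056  0.3    1.521 -0.     1.321 -0.067] 0.0033252772696011224Traceback (most recent call last):
  File "<stdin>", line 7, in <module>
  File "h.py", line 22, in rect
    i=1+np.argmax(s[1:,4]); v,u=np.nonzero(l==i)
        ~~~~~~~~~^^^^^^^^^
    return _wrapfunc(a, 'argmax', axis=axis, out=out, **kwds)
    return bound(*args, **kwds)
ValueError: attempt to get argmax of an empty sequence
```

View pics/w1.png

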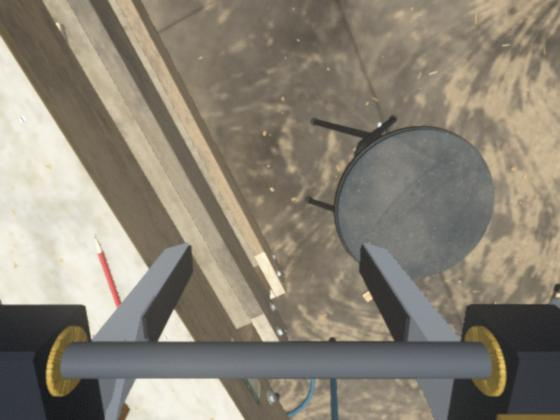

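The rows probably need every field, so I'll send them complete.

Emit:
play_rows:
  commands:
    - {"x": -0.0311, "y": -0.0239, "z": 0.0005, "wx": 0, "wy": 0, "wz": 6.23, "grip": 1}
    - {"x": -0.0335, "y": -0.0204, "z": 0.0005, "wx": 0, "wy": 0, "wz": 6.23, "grip": 1}
    - {"x": -0.0356, "y": -0.0167, "z": 0.0005, "wx": 0, "wy": 0, "wz": 6.23, "grip": 1}
    - {"x": -0.0372, "y": -0.0127, "z": 0.0005, "wx": 0, "wy": 0, "wz": 6.23, "grip": 1}
    - {"x": -0.0383, "y": -0.0086, "z": 0.0005, "wx": 0, "wy": 0, "wz": 6.23, "grip": 1}
    - {"x": -0.039, "y": -0.0044, "z": 0.0005, "wx": 0, "wy": 0, "wz": 6.23, "grip": 1}
    - {"x": -0.0393, "y": -0.0001, "z": 0.0005, "wx": 0, "wy": 0, "wz": 6.23, "grip": 1}
    - {"x": -0.0391, "y": 0.0042, "z": 0.0005, "wx": 0, "wy": 0, "wz": 6.23, "grip": 1}
    - {"x": -0.0384, "y": 0.0084, "z": 0.0005, "wx": 0, "wy": 0, "wz": 6.23, "grip": 1}
    - {"x": -0.0372, "y": 0.0125, "z": 0.0005, "wx": 0, "wy": 0, "wz": 6.23, "grip": 1}
    - {"x": 0, "y": 0, "z": 0, "wx": 0, "wy": 0, "wz": 0, "grip": 1}

```text
clock: 1.58
eef_pos: [415.9, 143.6, 200.3]
eef_rot: [-3.141, 0.0, 1.602]
wrist_force: [0.2, -0.4, -0.5]
finger_gap: 93.8
```

```bash
cat > w.py <<'E'
from h import *
st=manip.read_state(); p,D=manip.camera('wrist')
print(st['eef_pos'],st['eef_rot'],st['clock'],st['joints'],np.abs(st['qd']).max())
bgr=cv2.cvtColor(p,cv2.COLOR_RGB2BGR);cv2.imwrite('pics/w1.png',bgr);np.save('pics/w1.npy',D)
p=p.astype(int); r,g,b=p[...,0],p[...,1],p[...,2]
print('red',rect('wrist',p,(r>130)&(g<60)&(b<60),95,st)); print('blue',rect('wrist',p,(b>110)&(r<70)&(g<110),95,st))
W=cloud('wrist',D,st); m=(W[...,2]>86)&(W[...,2]<100)
m&=(r>g+60)|(b>r+50)
q=W[m]
for s in (q[:,1]>112,q[:,1]<=112): print('key',s.sum(),q[s].mean(0),cv2.minAreaRect(q[s][:,:2].astype(np.float32)))
E
python3 w.py
```

```text
[415.857 143.582 200.314] [-3.141  0.     1.602] 1.575 [ 0.249  0.057  1.82  -0.     1.265  0.218] 0.055574313580108406
red {'mean': array([412.524, 143.679], dtype=float32), 'rect': ((413.1485595703125, 143.5133056640625), (2.5814809799194336, 29.292749404907227), 1.708365559577942), 'n': 60, 'px': (np.float64(272.78333333333336), np.float64(206.45))}
blue {'mean': array([219.382, 148.745], dtype=float32), 'rect': ((221.16021728515625, 147.8299560546875), (18.034997940063477, 35.09407043457031), 66.45734405517578), 'n': 658, 'px': (np.float64(44.48784194528876), np.float64(193.5547112462006))}
key 556 [415.467 148.122  94.545] ((415.5785827636719, 147.30194091796875), (9.599750518798828, 41.279335021972656), 1.9494000673294067)
key 439 [417.927  84.883  94.696] ((418.1865539550781, 84.12442779541016), (9.226319313049316, 40.24406433105469), 1.8528388738632202)
```

View pics/w1.png

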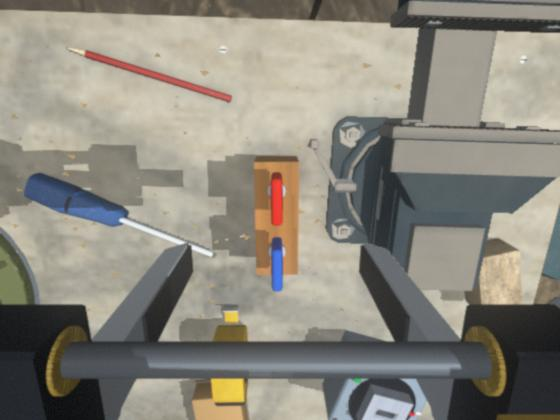

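```bash
python3 -c "
from h import *
rows([415.6,146.5,130],np.radians(91.9),3)
W=cloud('wrist',np.load('pics/w1.npy'),manip.read_state())
m=(W[...,0]>435)&(W[...,0]<480)&(W[...,1]>120)&(W[...,1]<175); q=W[m]; print(q[:,2].max(), [ (a,q[(q[:,0]>a)&(q[:,0]<a+5)][:,2].max()) for a in range(435,480,5)])
"
```

```text
{"x":0.0006,"y":0.0001,"z":0.0234,"wz":0.02},
{"x":0.0006,"y":0.0001,"z":0.0234,"wz":0.02},
{"x":0.0006,"y":0.0001,"z":0.0234,"wz":0.02},
324.1850427470395 [(435, np.float64(317.1023179668241)), (440, np.float64(316.94952852784763)), (445, np.float64(317.39694001206425)), (450, np.float64(317.2461131495655)), (455, np.float64(323.73626424109284)), (460, np.float64(323.9526094740796)), (465, np.float64(324.1850427470395)), (470, np.float64(323.55924256328655)), (475, np.float64(34.60499557189837))]
```

Emit:
play_rows:
  commands:
    - {"x": 0.001, "y": 0, "z": 0, "wx": 0, "wy": 0, "wz": 0, "grip": 0.35}
    - {"x": 0.0005, "y": 0, "z": 0.02, "wx": 0, "wy": 0, "wz": 0, "grip": 0.35}
    - {"x": 0, "y": 0, "z": 0.025, "wx": 0, "wy": 0, "wz": 0, "grip": 0.35}
    - {"x": 0, "y": 0, "z": 0.025, "wx": 0, "wy": 0, "wz": 0, "grip": 0.35}
    - {"x": 0, "y": 0, "z": 0.025, "wx": 0, "wy": 0, "wz": 0, "grip": 0.35}

```text
clock: 2.25
eef_pos: [414.7, 147.7, 104.7]
eef_rot: [3.141, -0.0, 1.609]
wrist_force: [-0.1, 0.6, -0.1]
finger_gap: 47.3
```

```bash
python3 w.py
```

```text
[414.748 147.689 104.726] [ 3.141 -0.     1.609] 2.25 [0.259 0.177 1.929 0.    1.035 0.221] 0.4824622318226971
red {'mean': array([415.214, 150.173], dtype=float32), 'rect': ((415.0921325683594, 149.96202087402344), (8.237069129943848, 20.199871063232422), 2.6647427082061768), 'n': 228, 'px': (np.float64(278.2105263157895), np.float64(246.7938596491228))}
blue {'mean': array([272.343, 151.559], dtype=float32), 'rect': ((277.3473205566406, 149.71189880371094), (16.916040420532227, 47.259803771972656), 85.40348052978516), 'n': 481, 'px': (np.float64(32.66112266112266), np.float64(235.74844074844074))}
key 1112 [415.24  148.801  94.473] ((415.1675720214844, 147.51019287109375), (9.784554481506348, 41.56132507324219), 2.5249104499816895)
key 464 [417.322  96.709  93.877] ((417.416015625, 94.54768371582031), (9.00505256652832, 19.700237274169922), 2.0651817321777344)
```

View pics/w1.png

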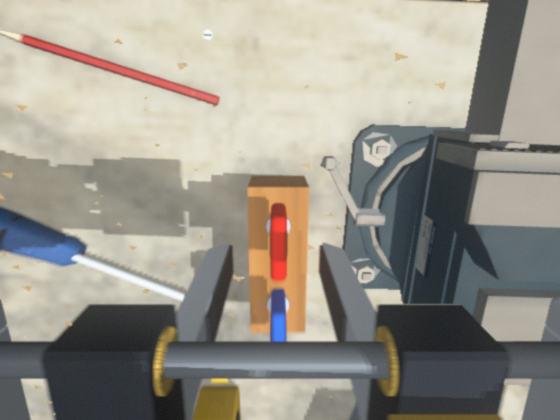

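Emit:
play_rows:
  commands:
    - {"x": 0, "y": 0, "z": 0.018, "wx": 0, "wy": 0, "wz": 0, "grip": 0.35}
    - {"x": 0, "y": 0, "z": 0.017, "wx": 0, "wy": 0, "wz": 0, "grip": 0.35}
    - {"x": 0, "y": 0, "z": 0.01, "wx": 0, "wy": 0, "wz": 0, "grip": 0.35}
    - {"x": 0, "y": 0, "z": 0, "wx": 0, "wy": 0, "wz": 0, "grip": 0.2}
    - {"x": 0, "y": 0, "z": 0, "wx": 0, "wy": 0, "wz": 0, "grip": 0.2}
  squeeze: 20

```text
clock: 2.92
eef_pos: [415.5, 146.9, 61.1]
eef_rot: [3.141, -0.0, 1.607]
wrist_force: [-0.0, -0.8, -0.7]
finger_gap: 19.7
```

Emit:
play_rows:
  commands:
    - {"x": 0, "y": 0, "z": 0, "wx": 0, "wy": 0, "wz": 0, "grip": 0}
    - {"x": 0, "y": 0, "z": 0, "wx": 0, "wy": 0, "wz": 0, "grip": 0}
    - {"x": 0, "y": 0, "z": 0, "wx": 0, "wy": 0, "wz": 0, "grip": 0}
    - {"x": 0, "y": 0, "z": 0, "wx": 0, "wy": 0, "wz": 0, "grip": 0}
  squeeze: 50

```text
clock: 3.42
eef_pos: [415.5, 146.8, 60.9]
eef_rot: [3.141, -0.0, 1.606]
wrist_force: [-1.2, -0.4, 6.7]
finger_gap: 9.9
```

Emit:
play_rows:
  commands:
    - {"x": 0, "y": 0, "z": -0.01, "wx": 0, "wy": 0, "wz": 0, "grip": 0}
    - {"x": 0, "y": 0, "z": -0.015, "wx": 0, "wy": 0, "wz": 0, "grip": 0}
    - {"x": 0, "y": 0, "z": -0.02, "wx": 0, "wy": 0, "wz": 0, "grip": 0}
    - {"x": 0, "y": 0, "z": -0.025, "wx": 0, "wy": 0, "wz": 0, "grip": 0}
    - {"x": 0, "y": 0, "z": -0.03, "wx": 0, "wy": 0, "wz": 0, "grip": 0}
    - {"x": 0, "y": 0, "z": -0.02, "wx": 0, "wy": 0, "wz": 0, "grip": 0}
    - {"x": 0, "y": 0, "z": 0, "wx": 0, "wy": 0, "wz": 0, "grip": 0}

```text
clock: 4.3
eef_pos: [415.4, 146.8, 182.0]
eef_rot: [3.139, -0.001, 1.606]
wrist_force: [-0.2, -0.1, 0.0]
finger_gap: 9.5
```

Run:
```python
from h import *
st=manip.read_state(); p,D=manip.camera('wrist')
print(st['eef_pos'],st['eef_rot'],st['clock'],st['joints'],st['wrist_force'],st['moment'])
cv2.imwrite('pics/w3.png',cv2.cvtColor(p,cv2.COLOR_RGB2BGR));np.save('pics/w3.npy',D)
p2,D2=manip.camera('scene');b=cv2.cvtColor(p2,cv2.COLOR_RGB2BGR)
cv2.imwrite('pics/s3.png',cv2.resize(b[90:300,150:400],None,fx=3,fy=2.8,interpolation=cv2.INTER_CUBIC))
```

```text
[415.368 146.821 182.046] [ 3.139 -0.001  1.606] 4.3 [0.257 0.075 1.845 0.    1.219 0.221] [-0.2   -0.114  0.026] [-0.064  0.069 -0.007]
```

View pics/w3.png

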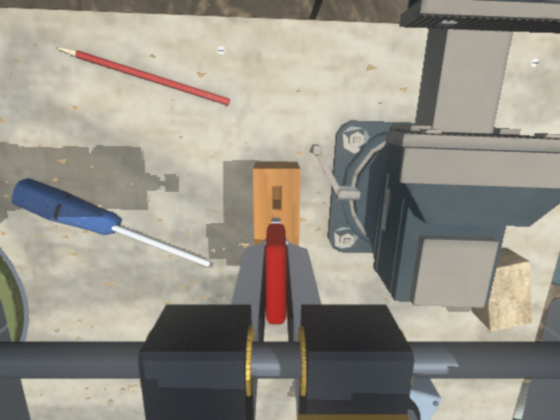

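View pics/s3.png

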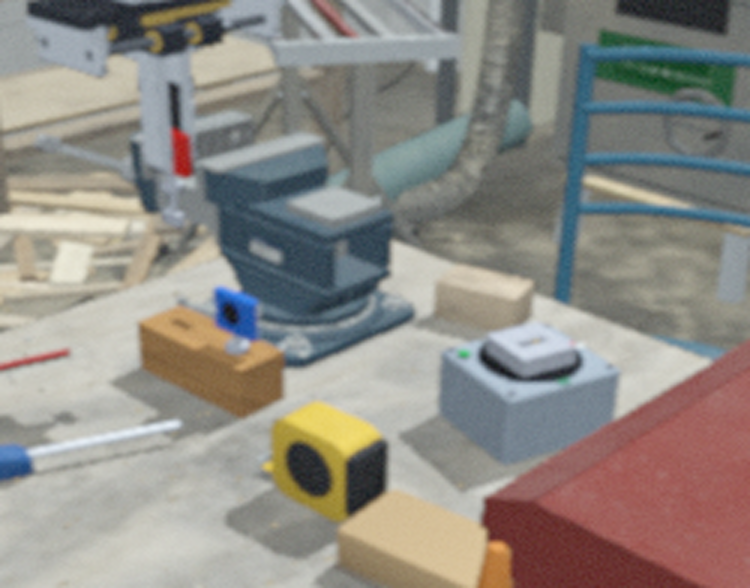

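```bash
cat > kh.py <<'E'
from h import *
def keyhand(p,D):
    i=manip.camera_info('wrist');T=i['tool_from_camera'];K=i['intrinsics']
    v,u=np.mgrid[:420,:560]
    P=np.stack([(u-K[0,2])/K[0,0]*D,-(v-K[1,2])/K[1,1]*D,-D],-1)@T[:3,:3].T+T[:3,3]
    r,g,b=[p[...,k].astype(int) for k in range(3)]
    m=(r>90)&(g<70)&(b<70)&(D>0)&(D<300)&(u>230)&(u<320)
    q=P[m]; 
    z=np.percentile(q[:,2],5); print('n',m.sum(),'z5',z, 'tool min/max',np.percentile(q,[1,50,99],axis=0))
    s=q[np.abs(q[:,2]-np.median(q[q[:,2]<z+4][:,2]))<3]
    print('top face',len(s),'x',s[:,0].min(),s[:,0].max(),'y',s[:,1].min(),s[:,1].max(),'z',np.median(s[:,2]),cv2.minAreaRect(s[:,:2].astype(np.float32)))
    print('yaw line', np.polyfit(s[:,0],s[:,1],1))
if __name__=='__main__':
    keyhand(cv2.cvtColor(cv2.imread('pics/w3.png'),cv2.COLOR_BGR2RGB),np.load('pics/w3.npy'))
E
python3 kh.py
```

```text
n 1937 z5 -35.048407770089554 tool min/max [[-18.125  -5.903 -35.544]
 [  7.299  -0.841 -33.719]
 [ 21.307   3.767  -5.346]]
top face 1582 x -19.899882940618994 21.623740507537207 y -5.966970883912445 3.8381609804984227 z -33.95968827150308 ((0.8601207733154297, -1.03053617477417), (9.800873756408691, 41.532318115234375), 89.78832244873047)
yaw line [-0.004 -1.049]
```

```bash
python3 -c "
from h import *
rows([543,-96,205],np.radians(164.5),10)"
```

```text
{"x":-0.0247,"y":0.0120,"z":-0.0025,"wz":-7.25},
{"x":-0.0260,"y":0.0087,"z":-0.0025,"wz":-7.25},
{"x":-0.0269,"y":0.0054,"z":-0.0025,"wz":-7.25},
{"x":-0.0274,"y":0.0020,"z":-0.0025,"wz":-7.25},
{"x":-0.0274,"y":-0.0015,"z":-0.0025,"wz":-7.25},
{"x":-0.0270,"y":-0.0050,"z":-0.0025,"wz":-7.25},
{"x":-0.0262,"y":-0.0083,"z":-0.0025,"wz":-7.25},
{"x":-0.0249,"y":-0.0116,"z":-0.0025,"wz":-7.25},
{"x":-0.0232,"y":-0.0146,"z":-0.0025,"wz":-7.25},
{"x":-0.0212,"y":-0.0174,"z":-0.0025,"wz":-7.25},
```

Emit:
play_rows:
  commands:
    - {"x": -0.0247, "y": 0.012, "z": -0.0025, "wx": 0, "wy": 0, "wz": -7.25, "grip": 0}
    - {"x": -0.026, "y": 0.0087, "z": -0.0025, "wx": 0, "wy": 0, "wz": -7.25, "grip": 0}
    - {"x": -0.0269, "y": 0.0054, "z": -0.0025, "wx": 0, "wy": 0, "wz": -7.25, "grip": 0}
    - {"x": -0.0274, "y": 0.002, "z": -0.0025, "wx": 0, "wy": 0, "wz": -7.25, "grip": 0}
    - {"x": -0.0274, "y": -0.0015, "z": -0.0025, "wx": 0, "wy": 0, "wz": -7.25, "grip": 0}
    - {"x": -0.027, "y": -0.005, "z": -0.0025, "wx": 0, "wy": 0, "wz": -7.25, "grip": 0}
    - {"x": -0.0262, "y": -0.0083, "z": -0.0025, "wx": 0, "wy": 0, "wz": -7.25, "grip": 0}
    - {"x": -0.0249, "y": -0.0116, "z": -0.0025, "wx": 0, "wy": 0, "wz": -7.25, "grip": 0}
    - {"x": -0.0232, "y": -0.0146, "z": -0.0025, "wx": 0, "wy": 0, "wz": -7.25, "grip": 0}
    - {"x": -0.0212, "y": -0.0174, "z": -0.0025, "wx": 0, "wy": 0, "wz": -7.25, "grip": 0}
    - {"x": 0, "y": 0, "z": 0, "wx": 0, "wy": 0, "wz": 0, "grip": 0}
    - {"x": 0, "y": 0, "z": 0, "wx": 0, "wy": 0, "wz": 0, "grip": 0}

```text
clock: 5.9
eef_pos: [543.0, -95.3, 204.6]
eef_rot: [3.141, -0.002, 2.87]
wrist_force: [-0.1, -0.0, -0.9]
finger_gap: 9.2
```

Run:
```python
from h import *
from kh import keyhand
st=manip.read_state(); p,D=manip.camera('wrist')
print(st['eef_pos'],st['eef_rot'],st['clock'],st['joints'],st['wrist_force'],st['moment'])
cv2.imwrite('pics/w4.png',cv2.cvtColor(p,cv2.COLOR_RGB2BGR));np.save('pics/w4.npy',D);np.save('pics/st4.npy',np.r_[st['eef_pos'],st['eef_rot']])
keyhand(p,D)
b=cv2.cvtColor(p,cv2.COLOR_RGB2BGR)
cv2.imwrite('pics/w4z.png',cv2.resize(b[120:280,180:380],None,fx=3.7,fy=3.7,interpolation=cv2.INTER_CUBIC))
```

```text
[543.001 -95.309 204.577] [ 3.141 -0.002  2.87 ] 5.9 [-0.24   0.305  1.517  0.     1.322 -1.539] [-0.061 -0.006 -0.939] [ 0.023 -0.037  0.02 ]
n 1646 z5 -35.25309055170813 tool min/max [[-16.335  -5.359 -37.506]
 [  9.279  -1.186 -33.731]
 [ 22.395   4.386  -9.419]]
top face 1382 x -17.98227197892551 22.70802837072162 y -5.427066538394129 4.4430657744758 z -33.88584721628695 ((2.3661975860595703, -0.4949512481689453), (9.846122741699219, 40.6894416809082), 89.91936492919922)
yaw line [ 0.019 -0.772]
```

View pics/w4z.png

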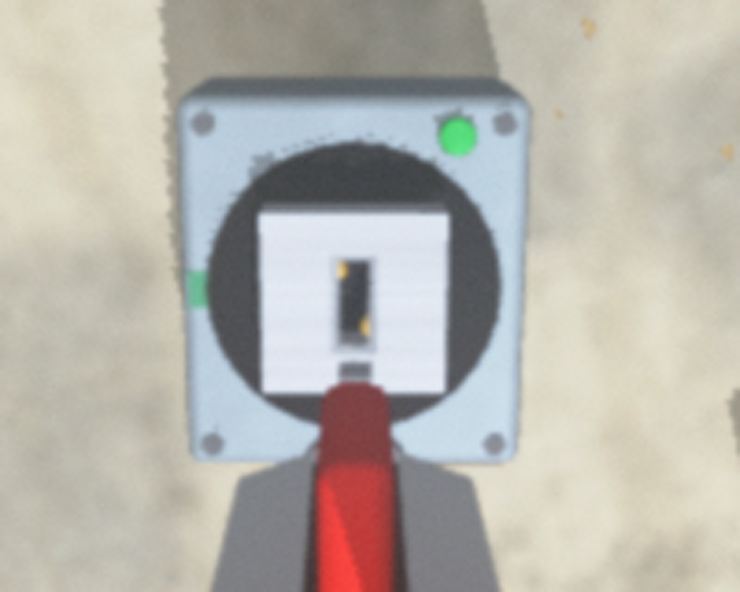

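Run:
```python
from h import *
s=np.load('pics/st4.npy');st=dict(eef_pos=s[:3],eef_rot=s[3:])
i=manip.camera_info('wrist');Tt=i['tool_from_camera'];K=i['intrinsics']
def proj(t):
    c=np.linalg.inv(Tt)@np.r_[t,1]; return K[0,0]*c[0]/-c[2]+K[0,2], K[1,1]*-c[1]/-c[2]+K[1,2]
z=lambda a:((a[0]-180)*3.7+1.35,(a[1]-120)*3.7+1.35)
for n,t in dict(topA=(21,0,-34),topB=(-21,0,-34),headlow=(21,0,2),collar=(9,0,16),bithi=(10,0,35),bitlow=(10,0,47),bitlowL=(10,-3,47),bitlowR=(10,3,47)).items(): print(n,proj(np.array(t)),z(proj(np.array(t))))
def toolpt(u,v,zt):
    d=np.array([(u-K[0,2])/K[0,0],-(v-K[1,2])/K[1,1],-1]);o=Tt[:3,3];d=Tt[:3,:3]@d;return o+d*(zt-o[2])/d[2]
zt=s[2]-76
p=cv2.imread('pics/w4.png').astype(int); g=p.mean(2)
# white block edges
m=np.zeros(g.shape,bool);m[170:232,240:310]=1
mm=(m&(g>190)).astype(np.uint8)
k,l,ss,c=cv2.connectedComponentsWithStats(mm);j=1+np.argmax(ss[1:,4]);ct,_=cv2.findContours((l==j).astype(np.uint8),cv2.RETR_CCOMP,cv2.CHAIN_APPROX_NONE)
for a in ct:
    if len(a)<15: continue
    q=np.array([toolpt(x,y,zt)[:2] for x,y in a[:,0]],np.float32)
    print(len(a),cv2.minAreaRect(q),q.min(0),q.max(0))
dk=(m&(g<130)).astype(np.uint8);dk[:, :262]=0;dk[:,290:]=0;dk[:186]=0;dk[217:]=0
v,u=np.nonzero(dk);q=np.array([toolpt(x,y,zt)[:2] for x,y in zip(u,v)],np.float32);print('dark',cv2.minAreaRect(q),q.mean(0))
```

```text
topA (np.float64(276.62359127486644), np.float64(248.01699086201057)) (np.float64(358.8572877170059), np.float64(475.0128661894392))
topB (np.float64(276.46585225782474), np.float64(328.40427990498677)) (np.float64(358.27365335395154), np.float64(772.4458356484511))
headlow (np.float64(276.44642628260874), np.float64(222.84720008700222)) (np.float64(358.2017772456524), np.float64(381.88464032190825))
collar (np.float64(276.36092668268446), np.float64(234.45335390836297)) (np.float64(357.88542872593257), np.float64(424.82740946094304))
bithi (np.float64(276.3055144946578), np.float64(222.86811833705434)) (np.float64(357.68040363023397), np.float64(381.9620378471011))
bitlow (np.float64(276.27342190968216), np.float64(217.3353191292493)) (np.float64(357.561661065824), np.float64(361.4906807782225))
bitlowL (np.float64(271.89877267189695), np.float64(217.33095958167337)) (np.float64(341.37545888601875), np.float64(361.4745504521915))
bitlowR (np.float64(280.648045209199), np.float64(217.33967865097654)) (np.float64(373.7477672740363), np.float64(361.5068110086132))
201 ((-0.8788051605224609, -0.8679008483886719), (45.57046890258789, 44.775184631347656), 89.94007873535156) [-23.29  -23.673] [21.532 21.912]
67 ((-1.0564250946044922, -1.0357050895690918), (11.096837043762207, 24.810453414916992), 89.69544982910156) [-13.446  -6.559] [11.342  4.568]
dark ((-0.5270681381225586, -0.5496551990509033), (20.010385513305664, 6.4517903327941895), 0.1068328469991684) [ 0.016 -0.62 ]
```

Run:
```python
from h import *
i=manip.camera_info('wrist');T=i['tool_from_camera'];K=i['intrinsics']
v,u=np.mgrid[:420,:560]
out=[]
for f in ('w3','w4'):
    b=cv2.imread(f'pics/{f}.png');D=np.load(f'pics/{f}.npy')
    P=np.stack([(u-K[0,2])/K[0,0]*D,-(v-K[1,2])/K[1,1]*D,-D],-1)@T[:3,:3].T+T[:3,3]
    for r in range(210,325,6): print(f,r,P[r,276],b[r,276])
    r=np.arange(256,315); q=P[r][:,272:281].reshape(-1,3); print(f,np.polyfit(q[:,0],q[:,2],1))
    # side face
    out.append(cv2.resize(b[205:335,236:316],None,fx=4.5,fy=4.5,interpolation=cv2.INTER_CUBIC))
cv2.imwrite('pics/cmp.png',np.hstack(out))
```

```text
w3 210 [-10.961  -0.071 136.674] [ 84 138 190]
w3 216 [-17.132  -0.062 137.298] [ 91 145 199]
w3 222 [10.729 -0.201 34.598] [191 180 182]
w3 228 [22.108 -0.26  -9.781] [ 45  54 117]
w3 234 [ 21.78   -0.267 -17.854] [ 44  53 118]
w3 240 [ 22.499  -0.278 -27.892] [ 40  51 118]
w3 246 [ 21.931  -0.283 -33.882] [ 41  51 153]
w3 252 [ 19.276  -0.28  -34.514] [ 46  54 184]
w3 258 [ 16.247  -0.276 -34.323] [ 42  52 183]
w3 264 [ 13.038  -0.271 -33.831] [ 46  55 185]
w3 270 [ 10.303  -0.268 -34.412] [ 43  51 183]
w3 276 [  7.275  -0.264 -34.434] [ 41  49 181]
w3 282 [  4.323  -0.26  -34.657] [ 41  46 183]
w3 288 [  1.263  -0.256 -34.729] [ 45  51 185]
w3 294 [ -2.142  -0.252 -34.252] [ 40  49 183]
w3 300 [ -5.303  -0.247 -34.275] [ 41  46 183]
w3 306 [ -8.605  -0.243 -34.124] [ 40  46 183]
w3 312 [-11.336  -0.24  -34.928] [ 40  46 182]
w3 318 [-15.054  -0.234 -34.245] [ 39  43 179]
w3 324 [-19.493  -0.227 -32.61 ] [105 113 161]
w3 [ -0.243 -34.026]
w4 210 [-11.535  -0.069 138.638] [113 108 105]
w4 216 [-14.768  -0.073 129.697] [230 219 211]
w4 222 [10.481 -0.2   35.347] [153 144 147]
w4 228 [ 22.365  -0.261 -10.515] [ 68  64 123]
w4 234 [ 22.432  -0.27  -19.622] [ 67  66 126]
w4 240 [ 22.176  -0.277 -27.06 ] [ 67  63 128]
w4 246 [ 21.643  -0.282 -33.176] [ 65  65 171]
w4 252 [ 19.216  -0.28  -34.374] [ 63  63 192]
w4 258 [ 15.96   -0.275 -33.684] [ 60  60 192]
w4 264 [ 13.252  -0.272 -34.288] [ 57  58 191]
w4 270 [  9.989  -0.267 -33.771] [ 56  60 196]
w4 276 [  7.217  -0.264 -34.322] [ 61  66 242]
w4 282 [  4.118  -0.26  -34.272] [ 66  71 250]
w4 288 [  1.394  -0.257 -34.964] [ 66  70 250]
w4 294 [ -2.051  -0.252 -34.409] [ 63  69 250]
w4 300 [ -4.423  -0.25  -35.748] [ 65  74 250]
w4 306 [ -7.994  -0.245 -35.11 ] [ 64  71 251]
w4 312 [-11.254  -0.24  -35.056] [ 64  70 251]
w4 318 [-14.973  -0.235 -34.368] [ 66  74 251]
w4 324 [-18.446  -0.23  -34.135] [138 149 230]
w4 [ -0.426 -33.741]
```

View pics/cmp.png

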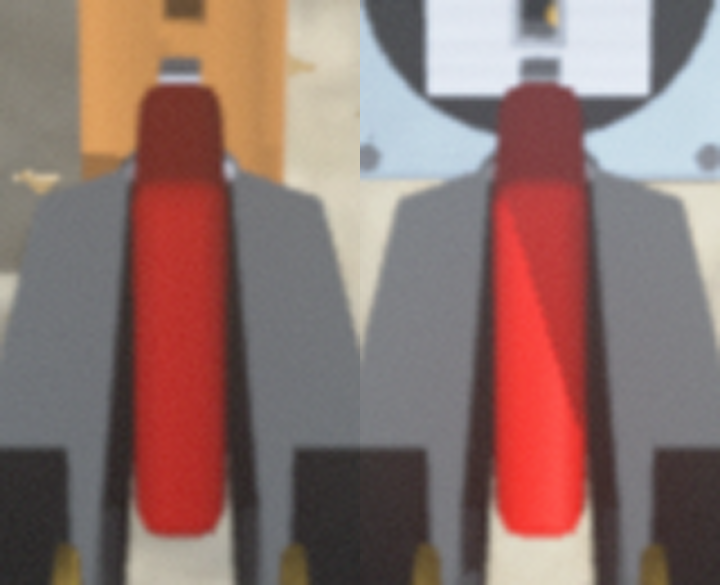

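Emit:
play_rows:
  commands:
    - {"x": -0.0016, "y": -0.0005, "z": 0.01, "wx": 0, "wy": 0, "wz": 0, "grip": 0}
    - {"x": 0, "y": 0, "z": 0.02, "wx": 0, "wy": 0, "wz": 0, "grip": 0}
    - {"x": 0, "y": 0, "z": 0.02, "wx": 0, "wy": 0, "wz": 0, "grip": 0}
    - {"x": 0, "y": 0, "z": 0.016, "wx": 0, "wy": 0, "wz": 0, "grip": 0}
    - {"x": 0, "y": 0, "z": 0.009, "wx": 0, "wy": 0, "wz": 0, "grip": 0}
    - {"x": 0, "y": 0, "z": 0, "wx": 0, "wy": 0, "wz": 0, "grip": 0}
    - {"x": 0, "y": 0, "z": 0, "wx": 0, "wy": 0, "wz": 0, "grip": 0}

```text
clock: 6.82
eef_pos: [545.3, -96.9, 131.1]
eef_rot: [3.142, 0.001, 2.872]
wrist_force: [0.1, 0.7, 0.3]
finger_gap: 9.6
```

```bash
cat > look.py <<'E'
import sys
from h import *
n=sys.argv[1]
st=manip.read_state(); p,D=manip.camera('wrist')
print(st['eef_pos'],st['eef_rot'],st['clock'],st['joints'],st['wrist_force'],st['moment'])
b=cv2.cvtColor(p,cv2.COLOR_RGB2BGR)
p2,_=manip.camera('scene');c=cv2.cvtColor(p2,cv2.COLOR_RGB2BGR)
a=cv2.resize(b[110:330,196:356],(436,600),interpolation=cv2.INTER_CUBIC)
s=cv2.resize(c[160:265,290:360],(360,540),interpolation=cv2.INTER_CUBIC);s=cv2.copyMakeBorder(s,0,60,0,0,0)
cv2.imwrite(f'pics/{n}.png',np.hstack([a,s]))
E
python3 look.py l1
```

```text
[545.286 -96.868 131.068] [3.142 0.001 2.872] 6.825 [-0.242  0.379  1.596 -0.     1.166 -1.543] [0.076 0.674 0.344] [ 0.043 -0.025 -0.034]
```

View pics/l1.png

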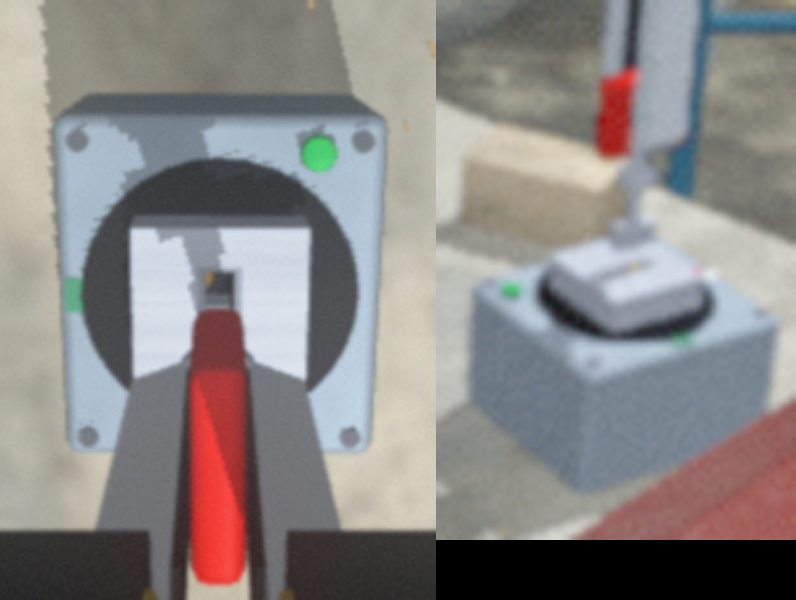

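```bash
cat > meas.py <<'E'
from h import *
st=manip.read_state(); p,D=manip.camera('wrist'); print(st['eef_pos'],st['clock'],st['qd'])
i=manip.camera_info('wrist');Tt=i['tool_from_camera'];K=i['intrinsics']
def toolpt(u,v,zt):
    d=np.array([(u-K[0,2])/K[0,0],-(v-K[1,2])/K[1,1],-1]);o=Tt[:3,3];d=Tt[:3,:3]@d;return o+d*(zt-o[2])/d[2]
g=p.astype(float).mean(2); zt=st['eef_pos'][2]-76
cv2.imwrite('pics/m.png',cv2.resize(cv2.cvtColor(p,cv2.COLOR_RGB2BGR)[180:250,235:320],None,fx=8,fy=8,interpolation=cv2.INTER_CUBIC))
def cross(a,lev):  # subpixel crossings
    k=np.nonzero((a[:-1]-lev)*(a[1:]-lev)<0)[0]; return k+(lev-a[k])/(a[k+1]-a[k])
for r in (198,204,210,216,220,224): print('row',r,'edges u',cross(g[r,225:330],140)+225,[round(toolpt(u,r,zt)[1],2) for u in cross(g[r,225:330],140)+225])
for c in (250,256,274,277,280,295,300): 
    e=cross(g[180:250,c],140)+180; print('col',c,e,[round(toolpt(c,v,zt)[0],2) for v in e])
E
python3 meas.py
```

```text
[545.263 -96.882 131.069] 6.925 [-0.001  0.001  0.003 -0.001 -0.001  0.   ]
row 198 edges u [228.81  243.174 309.665 323.728] [np.float64(-33.17), np.float64(-23.14), np.float64(23.34), np.float64(33.16)]
row 204 edges u [226.894 243.296 309.352 325.566] [np.float64(-34.68), np.float64(-23.16), np.float64(23.24), np.float64(34.63)]
row 210 edges u [225.696 243.315 268.176 281.675 309.138 326.619] [np.float64(-35.69), np.float64(-23.25), np.float64(-5.7), np.float64(3.82), np.float64(23.21), np.float64(35.55)]
row 216 edges u [243.59  268.471 281.796 309.148 326.958] [np.float64(-23.17), np.float64(-5.52), np.float64(3.94), np.float64(23.34), np.float64(35.97)]
row 220 edges u [243.596 268.651 281.774 309.07  326.921] [np.float64(-23.24), np.float64(-5.4), np.float64(3.94), np.float64(23.37), np.float64(36.07)]
row 224 edges u [225.281 243.807 268.306 282.777 309.057 326.228] [np.float64(-36.39), np.float64(-23.16), np.float64(-5.66), np.float64(4.67), np.float64(23.44), np.float64(35.7)]
col 250 [192.638 247.46 ] [np.float64(25.45), np.float64(-15.57)]
col 256 [193.662 245.179] [np.float64(24.72), np.float64(-13.78)]
col 274 [193.71  207.449] [np.float64(24.7), np.float64(14.75)]
col 277 [192.689 208.741] [np.float64(25.43), np.float64(13.81)]
col 280 [192.697 209.083] [np.float64(25.43), np.float64(13.56)]
col 295 [192.669 245.2  ] [np.float64(25.46), np.float64(-13.77)]
col 300 [192.682 247.149] [np.float64(25.45), np.float64(-15.29)]
```

View pics/m.png

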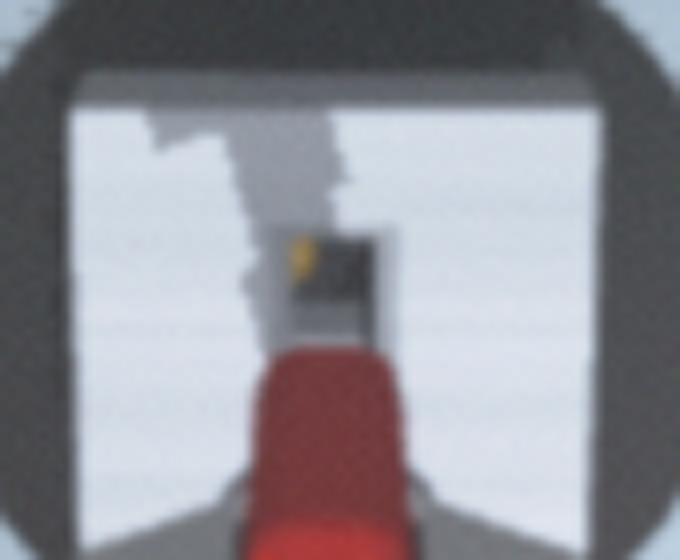

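Emit:
play_rows:
  commands:
    - {"x": 0.0012, "y": 0.0003, "z": 0, "wx": 0, "wy": 0, "wz": 0, "grip": 0}
    - {"x": 0, "y": 0, "z": 0.004, "wx": 0, "wy": 0, "wz": 0, "grip": 0}
    - {"x": 0, "y": 0, "z": 0, "wx": 0, "wy": 0, "wz": 0, "grip": 0}

```text
clock: 7.35
eef_pos: [543.7, -96.1, 126.1]
eef_rot: [-3.142, -0.001, 2.872]
wrist_force: [-0.6, -0.9, -0.8]
finger_gap: 9.6
```

```bash
python3 meas.py
```

```text
[543.727 -96.146 126.072] 7.35 [-0.    -0.003 -0.006 -0.     0.007  0.001]
row 198 edges u [229.217 242.371 309.805 321.513] [np.float64(-32.2), np.float64(-23.2), np.float64(22.92), np.float64(30.93)]
row 204 edges u [226.724 242.187 309.7   324.503] [np.float64(-34.07), np.float64(-23.44), np.float64(22.97), np.float64(33.15)]
row 210 edges u [225.319 242.343 309.659 326.239] [np.float64(-35.2), np.float64(-23.44), np.float64(23.06), np.float64(34.52)]
row 216 edges u [242.374 267.786 281.73  309.398 327.277] [np.float64(-23.53), np.float64(-5.89), np.float64(3.8), np.float64(23.0), np.float64(35.42)]
row 220 edges u [242.641 268.72  281.706 309.211 327.385] [np.float64(-23.42), np.float64(-5.25), np.float64(3.8), np.float64(22.96), np.float64(35.62)]
row 224 edges u [242.586 267.83  282.699 309.253 327.376] [np.float64(-23.53), np.float64(-5.89), np.float64(4.51), np.float64(23.07), np.float64(35.73)]
col 250 [196.93 247.49] [np.float64(23.63), np.float64(-13.53)]
col 256 [197.793 245.09 ] [np.float64(23.03), np.float64(-11.69)]
col 274 [197.816 211.85 ] [np.float64(23.02), np.float64(13.01)]
col 277 [196.945 213.309] [np.float64(23.64), np.float64(11.96)]
col 280 [196.972 213.522] [np.float64(23.62), np.float64(11.8)]
col 295 [196.938 245.152] [np.float64(23.66), np.float64(-11.7)]
col 300 [196.972 246.971] [np.float64(23.64), np.float64(-13.09)]
```

View pics/m.png

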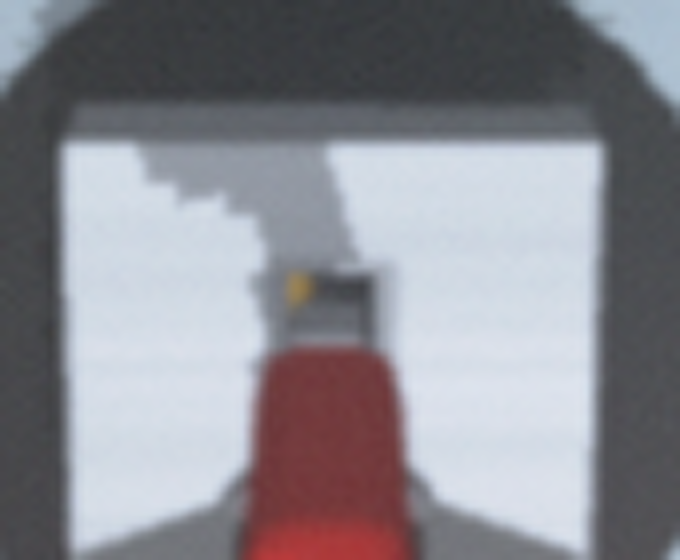

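Emit:
play_rows:
  commands:
    - {"x": -0.0003, "y": 0, "z": 0.002, "wx": 0, "wy": 0, "wz": 0, "grip": 0}
    - {"x": 0, "y": 0, "z": 0.002, "wx": 0, "wy": 0, "wz": 0, "grip": 0}
    - {"x": 0, "y": 0, "z": 0.002, "wx": 0, "wy": 0, "wz": 0, "grip": 0}
    - {"x": 0, "y": 0, "z": 0, "wx": 0, "wy": 0, "wz": 0, "grip": 0}

```text
clock: 7.9
eef_pos: [544.1, -96.2, 120.3]
eef_rot: [-3.142, -0.0, 2.872]
wrist_force: [-0.4, -0.8, 0.2]
finger_gap: 9.8
```

Emit:
play_rows:
  commands:
    - {"x": 0, "y": 0, "z": 0.001, "wx": 0, "wy": 0, "wz": 2.3, "grip": 0}
    - {"x": 0, "y": 0, "z": 0.001, "wx": 0, "wy": 0, "wz": -4.6, "grip": 0}
    - {"x": 0, "y": 0, "z": 0.001, "wx": 0, "wy": 0, "wz": 4.6, "grip": 0}
    - {"x": 0, "y": 0, "z": 0.001, "wx": 0, "wy": 0, "wz": -4.6, "grip": 0}
    - {"x": 0, "y": 0, "z": 0.001, "wx": 0, "wy": 0, "wz": 4.6, "grip": 0}
    - {"x": 0, "y": 0, "z": 0.001, "wx": 0, "wy": 0, "wz": -4.6, "grip": 0}
  squeeze: 60

```text
clock: 8.65
eef_pos: [544.5, -96.8, 115.1]
eef_rot: [-3.141, 0.001, 2.912]
wrist_force: [-1.4, -1.5, 8.8]
finger_gap: 9.7
```

Emit:
play_rows:
  commands:
    - {"x": 0, "y": 0, "z": 0.001, "wx": 0, "wy": 0, "wz": 4.6, "grip": 0}
    - {"x": 0, "y": 0, "z": 0.001, "wx": 0, "wy": 0, "wz": -4.6, "grip": 0}
    - {"x": 0, "y": 0, "z": 0.001, "wx": 0, "wy": 0, "wz": 4.6, "grip": 0}
    - {"x": 0, "y": 0, "z": 0.001, "wx": 0, "wy": 0, "wz": -4.6, "grip": 0}
    - {"x": 0, "y": 0, "z": 0.001, "wx": 0, "wy": 0, "wz": 4.6, "grip": 0}
    - {"x": 0, "y": 0, "z": 0.001, "wx": 0, "wy": 0, "wz": -4.6, "grip": 0}

```text
clock: 9.4
eef_pos: [544.9, -96.4, 109.6]
eef_rot: [3.141, 0.002, 2.912]
wrist_force: [-1.1, 0.5, 9.8]
finger_gap: 9.8
```

Emit:
play_rows:
  commands:
    - {"x": 0, "y": 0, "z": 0.001, "wx": 0, "wy": 0, "wz": 4.6, "grip": 0}
    - {"x": 0, "y": 0, "z": 0.001, "wx": 0, "wy": 0, "wz": -4.6, "grip": 0}
    - {"x": 0, "y": 0, "z": 0.001, "wx": 0, "wy": 0, "wz": 4.6, "grip": 0}
    - {"x": 0, "y": 0, "z": 0.001, "wx": 0, "wy": 0, "wz": -4.6, "grip": 0}
    - {"x": 0, "y": 0, "z": 0.001, "wx": 0, "wy": 0, "wz": 4.6, "grip": 0}
    - {"x": 0, "y": 0, "z": 0.001, "wx": 0, "wy": 0, "wz": -2.3, "grip": 0}
    - {"x": 0, "y": 0, "z": 0.0, "wx": 0, "wy": 0, "wz": 0, "grip": 0}

```text
clock: 10.28
eef_pos: [544.3, -96.1, 102.5]
eef_rot: [3.141, 0.0, 2.872]
wrist_force: [1.5, 2.2, -0.4]
finger_gap: 9.5
```

```bash
python3 look.py l2
```

```text
[544.314 -96.082 102.493] [3.141 0.    2.872] 10.275 [-0.241  0.411  1.624  0.     1.106 -1.542] [ 1.474  2.185 -0.419] [ 0.429 -0.184 -0.024]
```

View pics/l2.png

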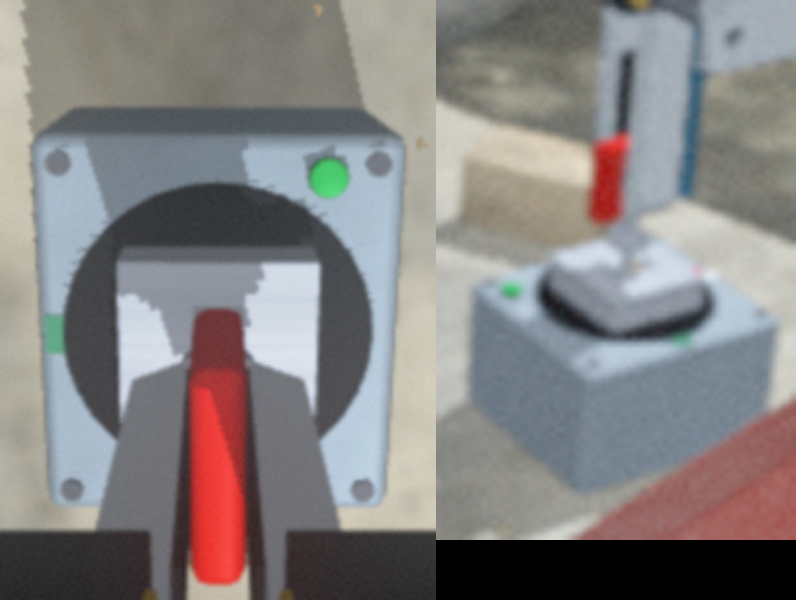

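Emit:
play_rows:
  commands:
    - {"x": 0, "y": 0, "z": 0.002, "wx": 0, "wy": 0, "wz": 1, "grip": 0}
    - {"x": 0, "y": 0, "z": 0.002, "wx": 0, "wy": 0, "wz": -2, "grip": 0}
    - {"x": 0, "y": 0, "z": 0.002, "wx": 0, "wy": 0, "wz": 2, "grip": 0}
    - {"x": 0, "y": 0, "z": 0.002, "wx": 0, "wy": 0, "wz": -1, "grip": 0}
    - {"x": 0, "y": 0, "z": 0.001, "wx": 0, "wy": 0, "wz": 0, "grip": 0}
    - {"x": 0, "y": 0, "z": 0.001, "wx": 0, "wy": 0, "wz": 0, "grip": 0}
    - {"x": 0, "y": 0, "z": 0, "wx": 0, "wy": 0, "wz": 0, "grip": 0}

```text
clock: 11.25
eef_pos: [544.2, -96.3, 92.4]
eef_rot: [-3.142, -0.0, 2.872]
wrist_force: [-0.1, 0.1, -0.9]
finger_gap: 9.8
```

Not seated yet; I'll push in small steps until force shows.

Emit:
play_rows:
  commands:
    - {"x": 0, "y": 0, "z": 0.0005, "wx": 0, "wy": 0, "wz": 0, "grip": 0}
    - {"x": 0, "y": 0, "z": 0.0005, "wx": 0, "wy": 0, "wz": 0, "grip": 0}
    - {"x": 0, "y": 0, "z": 0, "wx": 0, "wy": 0, "wz": 0, "grip": 0}

```text
clock: 11.62
eef_pos: [544.3, -96.3, 91.9]
eef_rot: [-3.142, 0.0, 2.872]
wrist_force: [-3.0, -0.2, 5.3]
finger_gap: 9.8
```

Emit:
play_rows:
  commands:
    - {"x": 0, "y": 0, "z": 0.0005, "wx": 0, "wy": 0, "wz": 0.5, "grip": 0}
    - {"x": 0, "y": 0, "z": 0.0005, "wx": 0, "wy": 0, "wz": -0.5, "grip": 0}
    - {"x": 0, "y": 0, "z": 0, "wx": 0, "wy": 0, "wz": 0, "grip": 0}

```text
clock: 12.0
eef_pos: [544.5, -96.3, 91.9]
eef_rot: [3.142, 0.001, 2.872]
wrist_force: [-6.0, 0.9, 15.4]
finger_gap: 9.4
```

```bash
python3 look.py l3
```

```text
[544.474 -96.326  91.89 ] [3.142 0.001 2.872] 12.0 [-0.241  0.425  1.632 -0.     1.084 -1.543] [-6.016  0.87  15.406] [ 0.261  1.334 -0.017]
```

View pics/l3.png

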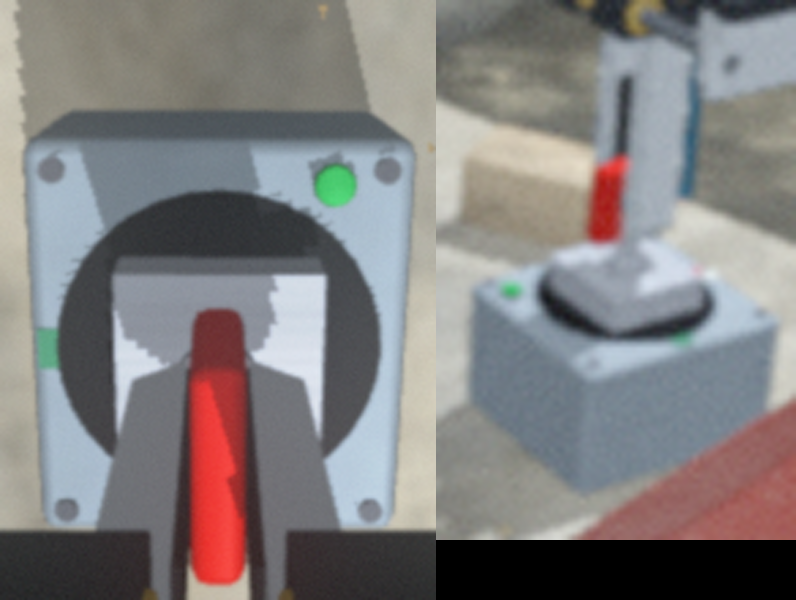

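Emit:
play_rows:
  commands:
    - {"x": 0.0003, "y": 0, "z": -0.0004, "wx": 0, "wy": 0, "wz": 4, "grip": 0}
    - {"x": 0, "y": 0, "z": 0, "wx": 0, "wy": 0, "wz": 6, "grip": 0}
    - {"x": 0, "y": 0, "z": 0, "wx": 0, "wy": 0, "wz": 6, "grip": 0}
    - {"x": 0, "y": 0, "z": 0, "wx": 0, "wy": 0, "wz": 6, "grip": 0}
    - {"x": 0, "y": 0, "z": 0, "wx": 0, "wy": 0, "wz": 0, "grip": 0}

```text
clock: 12.72
eef_pos: [544.6, -96.3, 91.9]
eef_rot: [3.141, 0.002, 2.486]
wrist_force: [-0.5, 0.1, 8.3]
finger_gap: 9.6
```

```bash
python3 look.py l4
```

```text
[544.597 -96.314  91.929] [3.141 0.002 2.486] 12.725 [-0.241  0.424  1.632  0.     1.083 -1.157] [-0.48   0.14   8.305] [0.043 0.13  0.05 ]
```

View pics/l4.png

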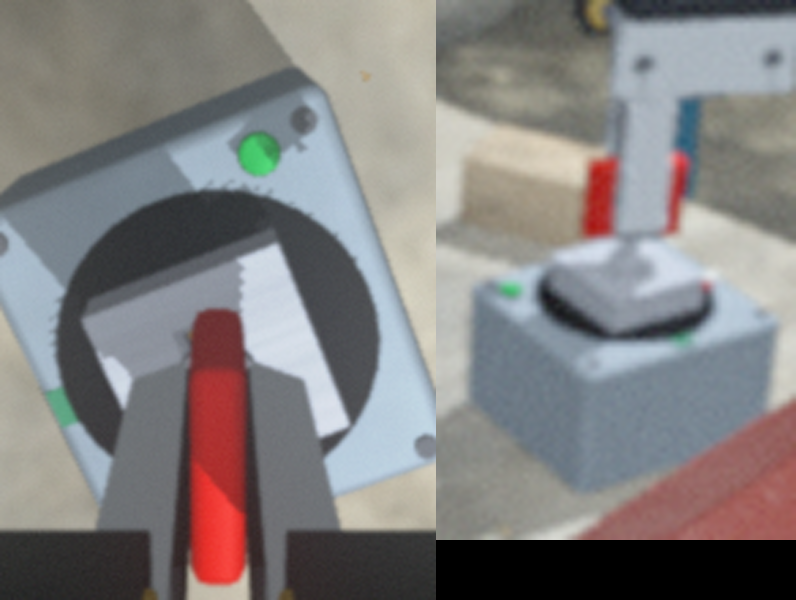

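Emit:
play_rows:
  commands:
    - {"x": 0, "y": 0, "z": 0, "wx": 0, "wy": 0, "wz": 7, "grip": 0}
    - {"x": 0, "y": 0, "z": 0, "wx": 0, "wy": 0, "wz": 7, "grip": 0}
    - {"x": 0, "y": 0, "z": 0, "wx": 0, "wy": 0, "wz": 7, "grip": 0}
    - {"x": 0, "y": 0, "z": 0, "wx": 0, "wy": 0, "wz": 7, "grip": 0}
    - {"x": 0, "y": 0, "z": 0, "wx": 0, "wy": 0, "wz": 7, "grip": 0}
    - {"x": 0, "y": 0, "z": 0, "wx": 0, "wy": 0, "wz": 7, "grip": 0}
    - {"x": 0, "y": 0, "z": 0, "wx": 0, "wy": 0, "wz": 7, "grip": 0}
    - {"x": 0, "y": 0, "z": 0, "wx": 0, "wy": 0, "wz": 7, "grip": 0}
    - {"x": 0, "y": 0, "z": 0, "wx": 0, "wy": 0, "wz": 7, "grip": 0}
    - {"x": 0, "y": 0, "z": 0, "wx": 0, "wy": 0, "wz": 3, "grip": 0}
    - {"x": 0, "y": 0, "z": 0, "wx": 0, "wy": 0, "wz": 0, "grip": 0}

```text
clock: 14.2
eef_pos: [544.3, -96.4, 91.9]
eef_rot: [3.14, 0.0, 1.335]
wrist_force: [-3.5, -0.2, 9.0]
finger_gap: 9.5
```

```bash
python3 -c "
from h import *
s=manip.read_state();print(s['eef_rot'],2.8715-s['eef_rot'][2],s['wrist_force'],s['moment'])"
```

```text
[3.14  0.    1.335] 1.536172826318586 [-3.457 -0.192  9.031] [-0.151  0.701  0.023]
```

Emit:
play_rows:
  commands:
    - {"x": 0, "y": 0, "z": 0, "wx": 0, "wy": 0, "wz": 2, "grip": 0}
    - {"x": 0, "y": 0, "z": 0, "wx": 0, "wy": 0, "wz": 2, "grip": 0}
    - {"x": 0, "y": 0, "z": 0, "wx": 0, "wy": 0, "wz": 1.5, "grip": 0}
    - {"x": 0, "y": 0, "z": 0, "wx": 0, "wy": 0, "wz": 0, "grip": 0}

```text
clock: 14.7
eef_pos: [544.3, -96.5, 91.9]
eef_rot: [3.14, 0.0, 1.24]
wrist_force: [-2.8, -0.3, 9.8]
finger_gap: 9.9
```

```bash
python3 -c "
from h import *
s=manip.read_state();print(s['eef_rot'],2.8715-s['eef_rot'][2],s['wrist_force'],s['moment'])"; python3 look.py l5
```

```text
[3.14 0.   1.24] 1.631773701203313 [-2.794 -0.301  9.751] [-0.203  0.793  0.159]
[544.288 -96.492  91.935] [3.14 0.   1.24] 14.7 [-0.242  0.424  1.633 -0.     1.083  0.09 ] [-2.794 -0.301  9.751] [-0.203  0.793  0.159]
```

View pics/l5.png

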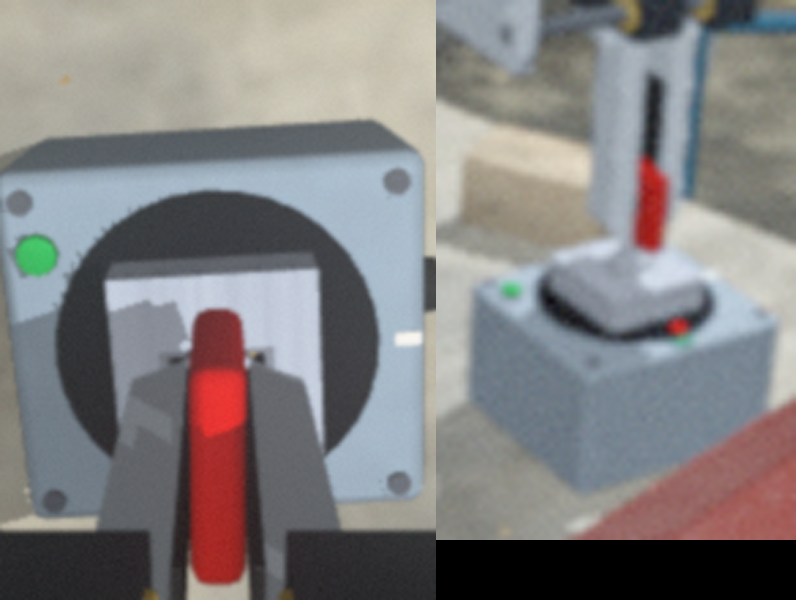

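Emit:
play_rows:
  commands:
    - {"x": 0, "y": 0, "z": 0, "wx": 0, "wy": 0, "wz": 1.5, "grip": 0}
    - {"x": 0, "y": 0, "z": 0, "wx": 0, "wy": 0, "wz": 1, "grip": 0}
    - {"x": 0, "y": 0, "z": 0, "wx": 0, "wy": 0, "wz": 0, "grip": 0}
    - {"x": 0, "y": 0, "z": 0, "wx": 0, "wy": 0, "wz": 0, "grip": 0}

```text
clock: 15.3
eef_pos: [544.3, -96.4, 91.9]
eef_rot: [3.14, 0.0, 1.197]
wrist_force: [-3.4, -1.7, 9.6]
finger_gap: 9.5
```

```bash
python3 -c "
from h import *
s=manip.read_state();print(s['eef_rot'],2.8715-s['eef_rot'][2],s['wrist_force'],s['moment'])"; python3 look.py l6
```

```text
[3.14  0.    1.197] 1.674893080811112 [-3.384 -1.685  9.618] [-0.197  0.818  0.208]
[544.255 -96.441  91.909] [3.14  0.    1.197] 15.3 [-0.241  0.424  1.633 -0.     1.083  0.133] [-3.384 -1.685  9.618] [-0.197  0.818  0.208]
```

View pics/l6.png

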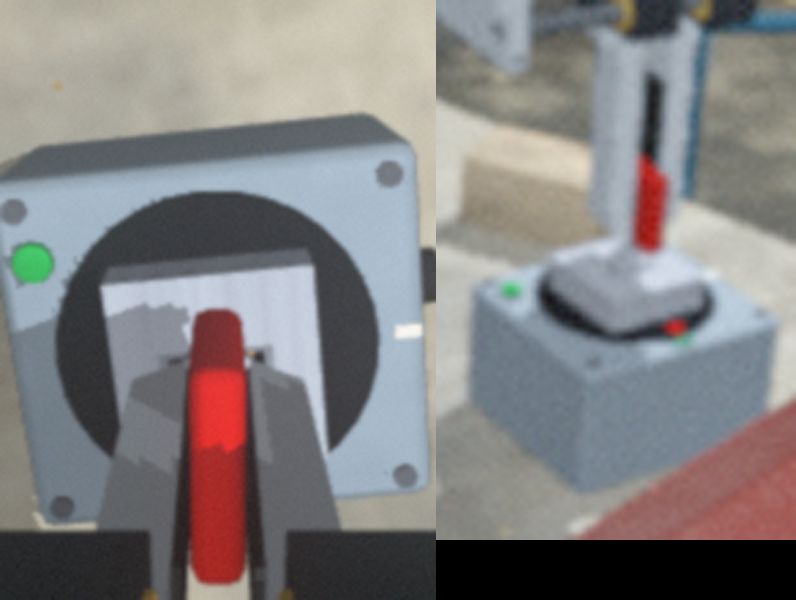

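Emit:
play_rows:
  commands:
    - {"x": 0, "y": 0, "z": 0, "wx": 0, "wy": 0, "wz": 1.5, "grip": 0}
    - {"x": 0, "y": 0, "z": 0, "wx": 0, "wy": 0, "wz": 1, "grip": 0}
    - {"x": 0, "y": 0, "z": 0, "wx": 0, "wy": 0, "wz": 0, "grip": 0}
    - {"x": 0, "y": 0, "z": 0, "wx": 0, "wy": 0, "wz": 0, "grip": 0}

```text
clock: 15.9
eef_pos: [544.3, -96.4, 91.9]
eef_rot: [3.14, 0.0, 1.153]
wrist_force: [-2.9, -1.6, 9.5]
finger_gap: 9.3
```

```bash
python3 -c "
from h import *
s=manip.read_state();print(s['eef_rot'],2.8715-s['eef_rot'][2],s['wrist_force'],s['moment'])"; python3 look.py l7
```

```text
[3.14  0.    1.153] 1.7181362637251936 [-2.935 -1.624  9.516] [-0.107  0.817  0.487]
[544.285 -96.42   91.932] [3.14  0.    1.153] 15.9 [-0.241  0.424  1.633 -0.001  1.083  0.176] [-2.935 -1.624  9.516] [-0.107  0.817  0.487]
```

View pics/l7.png

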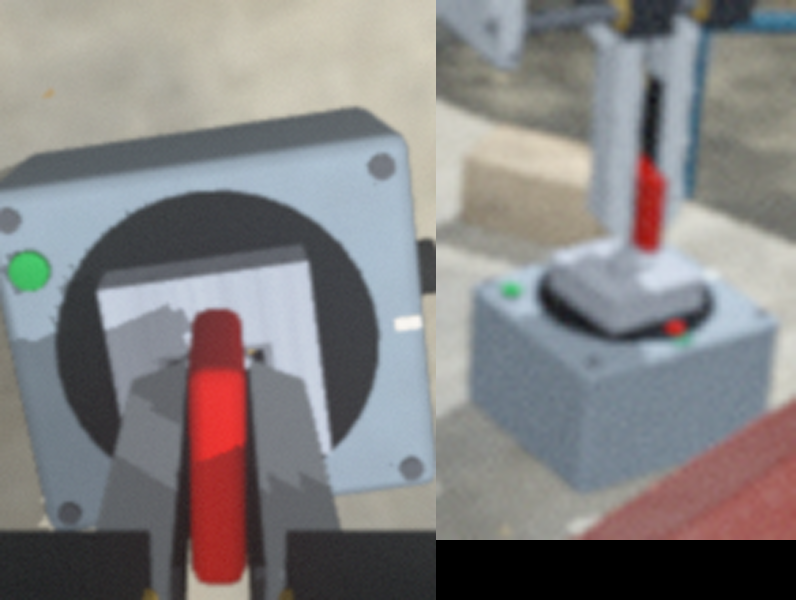

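The moment jumped from 0.21 to 0.49 N·m and the pointer stopped moving, so the key is at the stop. One last check of the whole scene and the hold.

Emit:
play_rows:
  commands:
    - {"x": 0, "y": 0, "z": 0, "wx": 0, "wy": 0, "wz": 0, "grip": 0}
    - {"x": 0, "y": 0, "z": 0, "wx": 0, "wy": 0, "wz": 0, "grip": 0}
    - {"x": 0, "y": 0, "z": 0, "wx": 0, "wy": 0, "wz": 0, "grip": 0}
    - {"x": 0, "y": 0, "z": 0, "wx": 0, "wy": 0, "wz": 0, "grip": 0}

```text
clock: 16.5
eef_pos: [544.3, -96.4, 91.9]
eef_rot: [3.14, 0.0, 1.153]
wrist_force: [-2.9, -1.0, 10.0]
finger_gap: 9.9
```

```bash
python3 -c "
from h import *
s=manip.read_state();print(s['eef_rot'],s['eef_pos'],s['wrist_force'],s['moment'],s['finger_gap'])
p,_=manip.camera('top');b=cv2.cvtColor(p,cv2.COLOR_RGB2BGR);cv2.imwrite('pics/tend.png',cv2.resize(b[100:320,130:400],None,fx=2.9,fy=2.7,interpolation=cv2.INTER_CUBIC))"
```

```text
[3.14  0.    1.153] [544.275 -96.434  91.942] [-2.927 -1.032 10.011] [-0.156  0.804  0.476] 9.89372368324149
```

View pics/tend.png

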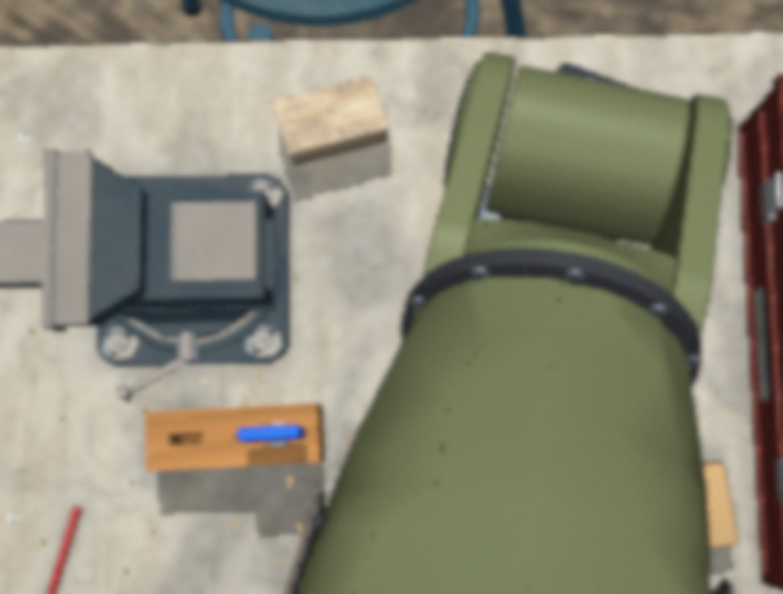

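The blue key (270, 433 in the picture) still stands in its slot, the red slot is empty, the offcut block hasn't moved, and the hold is steady. Handing in.

```bash
python3 -c "
from cell import manip
print(manip.sign_off())"
```

```text
the job is handed in; nothing more can be done
None
```

The red key is fully home in the switch and turned clockwise to its stop. The job was handed in at about 16.6 s with the gripper still holding it there at a 60 N grip setting.

- **Insertion:** I worked the key past the sticky pins with small yaw wiggles, at about 10 N in the readings between moves. It then seated firmly, and the tool height (91.9 mm) matched the value expected with the collar on the block.
- **Turn:** The tool turned 1.72 rad. In the last step the moment rose from 0.21 to 0.49 N·m while the red pointer, next to the green mark, stopped moving. That is why I take it to be at the stop. The hold was steady over a further 0.5 s (0.48 N·m turning, 10 N down).
- **Surroundings:** The last overhead picture showed the blue key still in its slot and the offcut block in place. The arm hid the tape measure and most of the sanding block in that view, so I did not recheck those two. No reading suggested the arm touched anything else.
- **Disagreements:** Camera measurements of the key in the grip differed by about 1 mm. The commanded and measured tool positions also differed by about 1 mm, so I corrected the alignment from the wrist camera before inserting the key.

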